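# Find the fullest wax tin by its heft and hold it up

### The arm

A 6-joint arm with a two-finger parallel gripper is mounted at the origin on the work surface. World frame = base frame: x ahead of the robot, y to its left, z up, the work surface at z = 0. Lengths are in m, angles in rad, forces in N, time in s.
With the tool pointing down it reaches from about 0.2 to 0.875 m from the base axis. Payload 3.4 kg.
Tool frame: the origin (TCP) lies on the front face of the gripper's body, between the roots of the fingers; the fingertips stand 97 mm ahead of it and the grasp point (between the pads) lies 78 mm ahead of it (grip_depth is the distance from the TCP to the grasp point, in m); z points along the fingers, y is the direction in which the jaws open and shut (so a half turn about z gives the same grasp; the last joint's range is limited). The gripper opens to 94 mm and grips with 3 to 60 N. Pads are 16 mm wide; open, the fingers measure 119 mm over their backs; the gripper's body (75 mm by 177 mm) begins 78 mm behind the grasp point.
Start: joints at [-1.245, 0.276, 1.505, -0, 1.361, -0.121], TCP at [0.248, -0.519, 0.303] pointing down, gripper open.
Joint ranges: [-2.89, 2.89], [-0.75, 2.08], [0.22, 2.7], [-1.18, 4.32], [0.11, 2.71], [-2.7, 2.7]. Speed limits (rad/s): [2.57, 2.57, 3.14, 3.14, 3.14, 3.14].

### API

Orientations are given as a 3x3 rotation matrix whose columns are the frame's x, y, z axes.
In Python, from cell import * gives the robot as it stands. The module is installed in compiled form; this text tells all that it offers.
- The arm moves only by the shell command python3 -m pendant 'ROWS' [OPENING] [FORCE]. ROWS is JSON, a list of rows, each a list of 4 numbers: the shift along the tool's x, y, z in m, then the turn about the tool's z in degrees. A call has 1 to 12 rows; each row shifts and turns the pose as measured when the row begins, along the tool's axes as they then stand; what a row does not reach is not made up. A row lasts 1/12 s, in which the tool goes at most 41.7 mm and 7.16 degrees, less where a joint would pass 70% of its speed; a pose out of reach is approached as far as the arm can. A call with a gripper value outside its range is refused whole. OPENING is the opening in per cent of the stroke, from 0 (shut) to 100 (fully open), set as the call begins (- or left out, the last holds). The fingers move at their own pace and stop on an object; FORCE is the grip in N (left out, the last holds). Time passes only in rows, so rows that do not move let the fingers close. It gives the time, the measured TCP pose, the force and the opening at its end, in the units of the state.
- state(): the state, without advancing time (a new reading comes with each control period).
- read_camera(name): name is "scene" or "top" or "wrist"; returns (picture, depth): 480x640x3 uint8, red, green, blue; 480x640 float32, m along the optical axis (not along the pixel's ray), 0 where there is no reading.
- get_calibration(name): a dict with "intrinsics" (3x3 intrinsics, pixels), "distortion" ([k1, k2, p1, p2, k3] as OpenCV has them; the pictures are not rectified), "origin" and "attitude" of the camera in the world. Camera axes: x right, y up, looking along -z (the intrinsics and any distortion apply to the point x, -y, -z); pixel columns grow to the right and rows downward; lengths in m; the calibration is good to about 2 mm. A picture is of the moment at which its call begins: read the wrist's pose just before it. get_calibration takes no time and is no camera call; for the wrist camera it gives the pose at the moment of the call.
- finish_job(): hands the job in, once; it reports no verdict.
The state is a dict: "t": time; "joint_pos": joint angles; "qvel": joint speeds; "joint_torque": joint torques, N m; "tool_pos": TCP position; "tool_rot": TCP orientation; "contact_force": force on the tool from outside, world axes, zero at the start; "wrist_torque": the same for the moment, N m; "opening": opening from 0.0 (shut) to 1.0 (fully open).
Only numpy, scipy, OpenCV 4.12 (cv2) and the standard library are available. Lean on these libraries where they do the work, as an engineer would, in place of code of your own. Each camera call takes 0.05 s, during which the arm holds its last target.

### The job

Three identical closed steel tins of diya wax stand in a row on the chowki and one is clearly fuller: going from the robot's left to its right, lift each one well clear of the chowki to feel its weight and set it back on its own spot (the last may stay in hand if it is the heaviest). Keep the tins upright, do not drop them, and leave the other things on the chowki where they are. Finish while holding the heaviest tin up in the gripper, upright and still, its bottom at least 10 cm above the chowki's top, with the other two standing in their places: do not put it down or let go of it.

Things in the scene. Friction and masses are not known exactly. Their poses are not given: they have to be found in the camera images.
- chowki: low wooden stool (chowki), fixed for the episode; its position and yaw vary. Top 320 mm (its x) by 560 mm (its y), flat, 80 mm above the work surface. Origin: on the work surface under the centre of the top; z up. The tins stand in a row along its y, on its near (-x) half, the bystanders on its far half
- tin_left_centre (a point): centre (half-way up, on the axis) of the leftmost of three identical closed steel tins in a row, some 165 mm apart. Upright cylinder 62 mm in diameter, 92 mm high, lid fixed; z = axis, up. Weighs 150 to 510 g, unseen; any of the three may be the heaviest, by 130 g or more. Contents can shift 2 mm. A grip of 15 to 40 N round the middle holds it. It is the one with the largest y in the chowki's frame.
- tin_mid_centre (a point): centre (half-way up, on the axis) of the middle of three identical closed steel tins in a row, some 165 mm apart. Upright cylinder 62 mm in diameter, 92 mm high, lid fixed; z = axis, up. Weighs 150 to 510 g, unseen; any of the three may be the heaviest, by 130 g or more. Contents can shift 2 mm. A grip of 15 to 40 N round the middle holds it.
- tin_right_centre (a point): centre (half-way up, on the axis) of the rightmost of three identical closed steel tins in a row, some 165 mm apart. Upright cylinder 62 mm in diameter, 92 mm high, lid fixed; z = axis, up. Weighs 150 to 510 g, unseen; any of the three may be the heaviest, by 130 g or more. Contents can shift 2 mm. A grip of 15 to 40 N round the middle holds it. It is the one with the smallest y in the chowki's frame.
- kalash_centre (a point): bystander, centre half-way up of a loose steel kalash (round pot), 90 mm widest diameter, 93 mm high, standing on the chowki's far half near its +y end
- pillbox: bystander, loose blue plastic pill-style box with a twist cap, a cylinder 49 mm in diameter and 63 mm high; origin at the centre of its underside
- lighter: bystander, loose gas lighter lying along the chowki's y: its y runs from -72 mm (handle end) to +88 mm (nozzle tip), 24 mm wide, 22 mm high; origin on its underside
- mould: bystander, loose hard silicone diya mould, a slab 75 x 90 x 20 mm with four round hollows on top; origin at the centre of its underside; on the chowki's far half near its -y end

How it is judged:
By the outcome, as a careful person would: the job done as asked, in the order asked, and still so for the second after the job is handed in, while the arm keeps its last pose, push and grip.
It also fails if it takes over 69 s, if anything falls off the work surface, if the arm or the gripper's body presses on something with over 40 N, if the wrist force passes 120 N, or if a joint passes its speed limit or range.

## Working session

There is one attempt and no reset: what is moved stays moved. The work goes in short steps, Python scripts to look and compute and a shell command to move; the robot and the scene stay as the last step left them, time stands still between calls to the robot, and variables do not carry over. Pictures are saved under pics/ and viewed, and the job is handed in when it is done.

```bash
mkdir -p pics
python3 - <<'E'
from cell import *
import cv2,numpy as np
s=state();print(s)
for n in("scene","top"):
    p,d=read_camera(n);np.savez(f"{n}0.npz",p=p,d=d);cv2.imwrite(f"pics/{n}0.png",p[:,:,::-1]);print(n,get_calibration(n))
E
```

```text
{'t': 0.0, 'joint_pos': array([-1.24501721e+00,  2.76575350e-01,  1.50612689e+00,  2.68279448e-05,
        1.36071859e+00, -1.21035707e-01]), 'qvel': array([ 2.12588947e-03,  5.58819036e-04,  1.16198579e-03,  1.07583659e-03,
       -2.62692915e-03, -7.45151293e-05]), 'joint_torque': array([ 1.75478493e-03, -4.04579043e+01, -2.37230945e+01,  7.05202133e-02,
        3.46583559e-02, -1.54419881e-04]), 'tool_pos': array([ 0.24830824, -0.5181737 ,  0.3018183 ]), 'tool_rot': array([[ 9.01830472e-01,  4.32089673e-01, -5.60242412e-04],
       [ 4.32089966e-01, -9.01828826e-01,  1.74040902e-03],
       [ 2.46770009e-04, -1.81162901e-03, -9.99998329e-01]]), 'contact_force': array([ 0.50825483, -0.02991532,  0.55737252]), 'wrist_torque': array([ 0.03225864, -0.0364795 ,  0.01060672]), 'opening': 1.0001153827063416}
scene {'intrinsics': array([[506.49822169,   0.        , 316.00268348],
       [  0.        , 506.49822169, 235.97240125],
       [  0.        ,   0.        ,   1.        ]]), 'distortion': array([0.0008086, 0.       , 0.       , 0.       , 0.       ]), 'origin': array([1.36450081, 0.12837055, 0.6055756 ]), 'attitude': array([[-0.16210903, -0.55366444,  0.81680864],
       [ 0.98676616, -0.09400467,  0.13211989],
       [ 0.00363374,  0.82741695,  0.56157634]])}
top {'intrinsics': array([[440.88083293,   0.        , 319.10363789],
       [  0.        , 440.88083293, 239.37508876],
       [  0.        ,   0.        ,   1.        ]]), 'distortion': array([-0.07381887,  0.        ,  0.        ,  0.        ,  0.        ]), 'origin': array([0.53295779, 0.04063565, 0.79194556]), 'attitude': array([[ 0.0160292 ,  0.98225974, -0.18683918],
       [-0.99901504,  0.02346613,  0.03766031],
       [ 0.0413766 ,  0.18605148,  0.98166839]])}
```

View pics/top0.png

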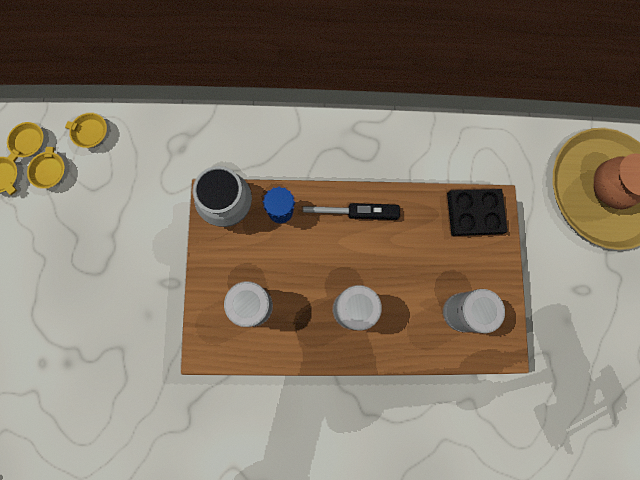

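View pics/scene0.png

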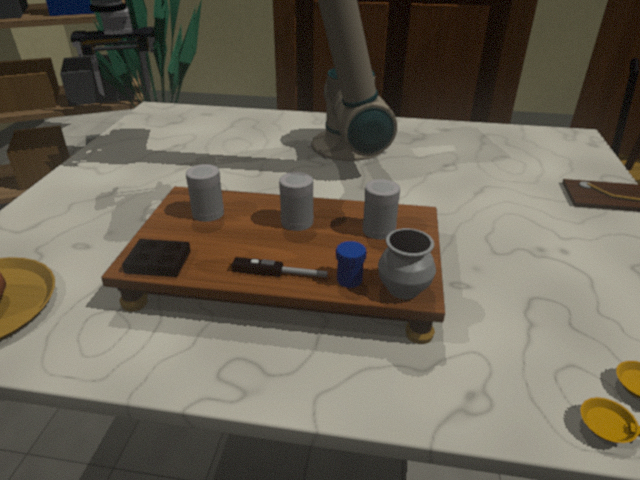

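The top view shows the tin lids at about (248,304), (358,308) and (483,311), with the bystanders in the far row: kalash (220,195), pillbox (279,205), lighter (350,211) and mould (477,212). Next I'll measure the lids from depth.

```bash
cat > h.py <<'E'
import numpy as np,cv2
from cell import *
def cloud(d,c):
    K=c["intrinsics"];h,w=d.shape
    u,v=np.meshgrid(np.arange(w),np.arange(h))
    q=cv2.undistortPoints(np.stack([u.ravel(),v.ravel()],1).astype(float).reshape(-1,1,2),K,c["distortion"]).reshape(h,w,2)
    P=np.stack([q[...,0]*d,-q[...,1]*d,-d],-1)
    W=P@c["attitude"].T+c["origin"]
    W[d<=0]=np.nan
    return W
E
python3 - <<'E'
from h import *
for n in("top","scene"):
    z=np.load(n+"0.npz");W=cloud(z["d"].astype(float),get_calibration(n))
    Z=W[...,2]
    m=(Z>0.072)&(Z<0.09)&(W[...,0]>.2)&(W[...,0]<1)&(abs(W[...,1])<.5)
    print(n,"top z",np.nanmedian(Z[m]))
    r=cv2.minAreaRect(W[m][:,:2].astype(np.float32));print("rect",r)
    m2=(Z>0.1)&(Z<.2)&(W[...,0]>.2)&(W[...,0]<1)&(abs(W[...,1])<.5)
    k,lab=cv2.connectedComponents(m2.astype(np.uint8))
    for i in range(1,k):
        P=W[lab==i]
        if len(P)<100: continue
        zt=np.percentile(P[:,2],98)
        L=P[P[:,2]>np.median(P[P[:,2]>zt-.01][:,2])-.004]
        c,R=cv2.minEnclosingCircle(L[:,:2].astype(np.float32))
        print(len(P),"ztop",zt.round(4),"circ",np.round(c,4),round(R,4),"ext",P.min(0).round(3),P.max(0).round(3))
E
```

```text
top top z 0.0794516583132362
rect ((0.6125251650810242, -0.05025762319564819), (0.32072409987449646, 0.5611210465431213), 0.6874616742134094)
2798 ztop 0.175 circ [0.7224 0.1669] 0.0366 ext [0.678 0.122 0.108] [0.761 0.211 0.177]
813 ztop 0.1445 circ [0.7147 0.0783] 0.0245 ext [0.69  0.055 0.1  ] [0.739 0.102 0.145]
1679 ztop 0.1746 circ [0.5573 0.1168] 0.0316 ext [0.528 0.085 0.1  ] [0.588 0.148 0.176]
1641 ztop 0.1746 circ [ 0.5549 -0.0408] 0.0317 ext [ 0.524 -0.071  0.1  ] [ 0.586 -0.01   0.176]
2071 ztop 0.1746 circ [ 0.5532 -0.2198] 0.0328 ext [ 0.521 -0.252  0.1  ] [ 0.584 -0.188  0.176]
scene top z 0.0800138379190094
rect ((0.4908478856086731, -0.05173677206039429), (0.5715231895446777, 0.5621141791343689), 0.7157064080238342)
2085 ztop 0.1979 circ [0.2024 0.0554] 0.0521 ext [ 0.2   -0.002  0.1  ] [0.247 0.132 0.2  ]
1489 ztop 0.1743 circ [ 0.5554 -0.2211] 0.0324 ext [ 0.523 -0.251  0.1  ] [ 0.589 -0.189  0.177]
1541 ztop 0.1743 circ [ 0.558  -0.0393] 0.0334 ext [ 0.526 -0.071  0.1  ] [ 0.59  -0.008  0.176]
1633 ztop 0.1745 circ [0.5596 0.1167] 0.033 ext [0.529 0.087 0.1  ] [0.594 0.149 0.175]
3032 ztop 0.1748 circ [0.7243 0.1679] 0.0373 ext [0.687 0.123 0.1  ] [0.769 0.211 0.176]
946 ztop 0.1445 circ [0.7169 0.0805] 0.0249 ext [0.694 0.056 0.1  ] [0.742 0.104 0.145]
```

```bash
python3 -m pendant '[[0,0,-0.005,6.4],[0,0,-0.005,6.4],[0,0,-0.005,6.4],[0,0,-0.005,6.4],[0,0,0,0]]' 100 25
```

```text
t: 0.52
tool_pos: [0.2479, -0.5169, 0.3194]
tool_rot: [[1.0, -0.021, -0.003], [-0.021, -1.0, 0.008], [-0.003, -0.008, -1.0]]
contact_force: [-0.6, -0.2, -0.2]
opening: 1.003
```

```bash
python3 -m pendant '[[0.008,-0.016,0,-1.2],[0.016,-0.033,0,0],[0.016,-0.036,0,0],[0.016,-0.036,0,0],[0.016,-0.036,0,0],[0.016,-0.036,0,0],[0.016,-0.036,0,0],[0.016,-0.036,0,0],[0.016,-0.036,0,0],[0.016,-0.036,0,0],[0.016,-0.036,0,0],[0.016,-0.036,0,0]]'
```

```text
t: 1.52
tool_pos: [0.4235, -0.0849, 0.3161]
tool_rot: [[0.999, 0.033, -0.008], [0.033, -0.999, 0.02], [-0.007, -0.02, -1.0]]
contact_force: [1.5, -0.4, -0.8]
opening: 0.998
```

```bash
python3 -m pendant '[[0,0,0,0],[0,0,0,0]]'
```

```text
t: 1.68
tool_pos: [0.4235, -0.0753, 0.3155]
tool_rot: [[0.999, 0.052, -0.008], [0.052, -0.998, 0.025], [-0.007, -0.025, -1.0]]
contact_force: [-0.4, 0.2, 0.4]
opening: 1.0
```

```bash
python3 -m pendant '[[0.013,-0.016,0,3],[0.013,-0.018,0,0],[0.013,-0.018,0,0],[0.013,-0.018,0,0],[0.013,-0.018,0,0],[0.013,-0.018,0,0],[0.013,-0.018,0,0],[0.013,-0.018,0,0],[0.013,-0.018,0,0],[0.013,-0.018,0,0],[0,0,0,0],[0,0,0,0]]'
```

```text
t: 2.68
tool_pos: [0.5499, 0.1014, 0.3126]
tool_rot: [[1.0, 0.006, -0.021], [0.006, -1.0, 0.022], [-0.021, -0.022, -1.0]]
contact_force: [-1.0, -1.2, -0.2]
opening: 1.0
```

```bash
python3 -m pendant '[[0,0,0,0],[0,0,0,0],[0,0,0,0],[0,0,0,0]]'; python3 -m pendant '[[0.02,0.02,0,0],[-0.02,-0.02,0,0],[0.02,0.02,0,0],[-0.02,-0.02,0,0],[0.02,0.02,0,0],[-0.02,-0.02,0,0],[0,0,0,0]]'
```

```text
t: 3.02
tool_pos: [0.5474, 0.0968, 0.3118]
tool_rot: [[1.0, 0.003, -0.025], [0.004, -1.0, 0.02], [-0.025, -0.02, -0.999]]
contact_force: [0.7, -0.0, 0.1]
opening: 0.999
t: 3.6
tool_pos: [0.5431, 0.0921, 0.3071]
tool_rot: [[0.999, -0.004, -0.039], [-0.003, -1.0, 0.021], [-0.039, -0.02, -0.999]]
contact_force: [-0.6, 0.3, -0.0]
opening: 1.005
```

```bash
cat > st.py <<'E'
from cell import *
import numpy as np
np.set_printoptions(suppress=True,precision=4)
s=state();R=s["tool_rot"];print(round(s["t"],3),"J",s["joint_pos"],"p",s["tool_pos"],"z",R[:2,2],"yaw",np.degrees(np.arctan2(R[1,0],R[0,0])).round(2),"F",s["contact_force"].round(2),"tq",s["wrist_torque"].round(3),"op",round(s["opening"],3), "T",s["joint_torque"])
E
python3 st.py;python3 st.py; for i in 1 2 3; do python3 -m pendant '[[0,0,0,0]]' >/dev/null; python3 st.py; done; python3 -m pendant '[[0,0,-0.01,0],[0,0,-0.01,0],[0,0,-0.01,0],[0,0,-0.01,0],[0,0,0,0]]'>/dev/null;python3 st.py
```

```text
3.6 J [0.03   0.2527 1.5272 0.022  1.3998 1.6   ] p [0.5431 0.0921 0.3071] z [-0.0387  0.0205] yaw -0.17 F [-0.65  0.34 -0.05] tq [-0.032  0.052  0.005] op 1.005 T [  0.1271 -37.7214 -23.9434   0.2078  -0.063    0.1943]
3.6 J [0.03   0.2527 1.5272 0.022  1.3998 1.6   ] p [0.5431 0.0921 0.3071] z [-0.0387  0.0205] yaw -0.17 F [-0.65  0.34 -0.05] tq [-0.032  0.052  0.005] op 1.005 T [  0.1271 -37.7214 -23.9434   0.2078  -0.063    0.1943]
3.683 J [0.029  0.2524 1.528  0.0211 1.3989 1.5996] p [0.5431 0.0913 0.307 ] z [-0.0383  0.0197] yaw -0.19 F [ 0.73  0.68 -0.22] tq [ 0.027  0.011 -0.04 ] op 0.996 T [  0.2966 -39.1217 -23.2888   0.1414   0.1994   0.0056]
3.767 J [0.0286 0.2516 1.5286 0.0212 1.3994 1.5992] p [0.5426 0.0911 0.3072] z [-0.0386  0.0198] yaw -0.2 F [ 0.77  1.09 -0.39] tq [ 0.051 -0.032  0.021] op 1.003 T [  0.0633 -38.6913 -23.6027   0.1344   0.12     0.0073]
3.85 J [0.028  0.2511 1.5285 0.021  1.3994 1.599 ] p [0.5426 0.0907 0.3075] z [-0.038   0.0196] yaw -0.21 F [-0.05  0.65  0.09] tq [0.024 0.044 0.006] op 0.996 T [  0.0741 -38.8259 -23.5404   0.1206   0.1334   0.    ]
4.267 J [0.0252 0.2313 1.4428 0.0204 1.5013 1.5988] p [0.545  0.0891 0.3533] z [-0.0342  0.0195] yaw -0.25 F [ 0.8  -0.49 -0.24] tq [0.039 0.035 0.038] op 1.002 T [ -0.0569 -37.2728 -23.5976   0.1043   0.3029  -0.0006]
```

```bash
python3 -m pendant '[[-0.02,0,0,0],[-0.02,0,0,0],[0,0,0,0],[0,0,0,0]]'>/dev/null;python3 st.py;python3 -m pendant '[[0.005,0,0,0],[0.005,0,0,0],[0.005,0,0,0],[0.005,0,0,0],[0.005,0,0,0],[0.005,0,0,0],[0.005,0,0,0],[0.005,0,0,0],[0,0,0,0],[0,0,0,0]]'>/dev/null;python3 st.py
```

```text
4.6 J [0.027  0.1665 1.5165 0.0204 1.4853 1.6006] p [0.506  0.089  0.3577] z [-0.0272  0.0196] yaw -0.26 F [ 0.82 -0.31 -0.79] tq [-0.001 -0.064 -0.05 ] op 1.0 T [  0.1376 -35.247  -24.0753   0.1243   0.1949  -0.0014]
5.433 J [0.0237 0.2428 1.4233 0.0201 1.5014 1.5984] p [0.5553 0.0885 0.3549] z [-0.0263  0.0195] yaw -0.3 F [0.63 0.08 0.68] tq [-0.004 -0.007 -0.001] op 0.999 T [ -0.0592 -39.0406 -24.6753   0.1122   0.0102  -0.0018]
```

```bash
python3 -m pendant '[[-0.029,0.029,0,0],[-0.029,0.029,0,0],[-0.029,0.029,0,0],[-0.029,0.029,0,0],[-0.029,0.029,0,0],[0,0,0,0],[0,0,0,0]]'>/dev/null;python3 st.py;python3 -m pendant '[[0.01,-0.01,0,0],[0.01,-0.01,0,0],[0.01,-0.01,0,0],[0.01,-0.01,0,0],[0.01,-0.01,0,0],[0.01,-0.01,0,0],[0.01,-0.01,0,0],[0.01,-0.01,0,0],[0.01,-0.01,0,0],[0.01,-0.01,0,0],[0,0,0,0],[0,0,0,0]]'>/dev/null;python3 st.py
```

```text
6.017 J [-0.3216  0.0065  1.7083  0.009   1.459   1.2503] p [ 0.4049 -0.059   0.3533] z [-0.0276  0.0186] yaw -0.11 F [1.07 0.34 0.79] tq [ 0.07  -0.036  0.02 ] op 1.001 T [ -0.4024 -24.9915 -23.6703  -0.0456   0.2271  -0.0499]
7.017 J [-0.0362  0.1748  1.5165  0.0218  1.4736  1.5244] p [0.5159 0.0571 0.3533] z [-0.0225  0.0225] yaw 0.47 F [-1.12 -0.76 -0.54] tq [ 0.06  -0.03   0.042] op 1.002 T [  0.1621 -34.7635 -24.6648   0.195   -0.0359   0.0145]
```

```bash
python3 -m pendant '[[0.006,-0.006,0,0.5],[0.006,-0.007,0,0],[0.006,-0.007,0,0],[0.006,-0.007,0,0],[0.006,-0.007,0,0],[0.006,-0.007,0,0],[0.005,-0.006,0,0],[0.002,-0.004,0,0],[0.001,-0.002,0,0],[0,0,0,0]]'>/dev/null;python3 st.py;python3 -m pendant '[[0,0,0.01,0],[0,0,0.01,0],[0,0,0.01,0],[0,0,0.005,0],[0,0,0,0]]'>/dev/null;python3 st.py
```

```text
7.85 J [0.0689 0.262  1.4002 0.0238 1.5008 1.6403] p [0.5641 0.1155 0.3534] z [-0.023   0.0223] yaw -0.13 F [-0.43  0.6  -0.01] tq [-0.002 -0.053 -0.038] op 0.998 T [  0.1422 -40.3928 -24.6949   0.1698   0.0127   0.0222]
8.267 J [0.0697 0.2768 1.4752 0.0233 1.4132 1.6398] p [0.5618 0.1155 0.3142] z [-0.0251  0.0213] yaw -0.17 F [-1.2   0.4  -0.12] tq [-0.016  0.025 -0.015] op 1.002 T [  0.0755 -40.9918 -24.1828   0.1341  -0.0546  -0.0024]
```

```bash
python3 -m pendant '[[0,0.002,0.01,0],[0,0.001,0.01,0],[0,0,0.01,0],[0,0,0.01,0],[0,0,0.01,0],[0,0,0.01,0],[0,0,0.01,0],[0,0,0.01,0],[0,0,0.01,0],[0,0,0.01,0],[0,0,0.006,0],[0,0,0,0]]'>/dev/null;python3 st.py
```

```text
9.267 J [0.066  0.3558 1.6702 0.0248 1.1441 1.6317] p [0.5565 0.113  0.1947] z [-0.0298  0.0207] yaw -0.3 F [-0.2  -0.62  0.3 ] tq [0.022 0.012 0.008] op 0.999 T [ -0.0036 -42.3629 -21.1202   0.1185  -0.0742  -0.0027]
```

```bash
python3 -m pendant '[[0.002,-0.001,-0.003,0],[0.001,-0.001,-0.003,0],[0,0,0,0]]'>/dev/null;python3 st.py
python3 - <<'E'
from h import *
p,d=read_camera("top");cv2.imwrite("pics/t1.png",p[:,:,::-1])
p,d=read_camera("wrist");cv2.imwrite("pics/w1.png",p[:,:,::-1])
E
```

```text
9.517 J [0.0689 0.3557 1.653  0.0249 1.1617 1.6353] p [0.5601 0.1149 0.2009] z [-0.0301  0.0208] yaw -0.32 F [-0.33  0.95 -0.54] tq [-0.006  0.013 -0.019] op 0.998 T [  0.0005 -41.9096 -20.6647   0.1145   0.1597   0.0073]
```

View pics/w1.png

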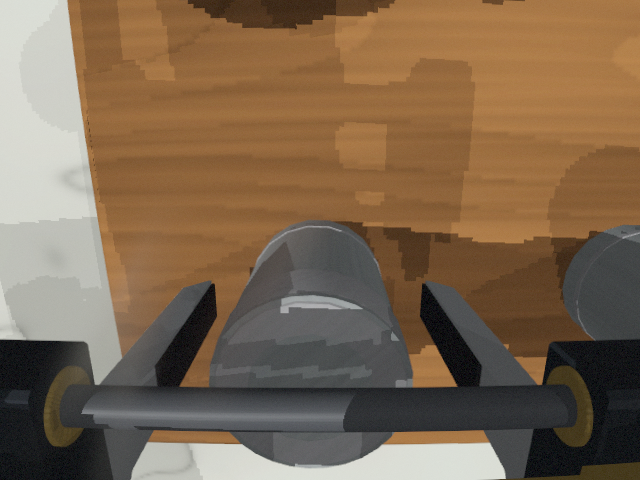

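The wrist view shows the left tin (about 210–410 px across) between the open fingers, with clearance on both sides. I'll close on it now.

```bash
python3 -m pendant '[[0,0,0,0],[0,0,0,0],[0,0,0,0],[0,0,0,0],[0,0,0,0],[0,0,0,0]]' 50 28 >/dev/null;python3 st.py; python3 -m pendant '[[0,0,0,0],[0,0,0,0],[0,0,0,0]]' 50 28 >/dev/null;python3 st.py
```

```text
10.117 J [0.069  0.3536 1.6523 0.0254 1.1616 1.6352] p [0.5603 0.1151 0.2023] z [-0.0274  0.0214] yaw -0.32 F [-0.04 -0.7   0.4 ] tq [-0.016 -0.019  0.028] op 0.663 T [ -0.1093 -42.5438 -21.2267   0.1007   0.0893  -0.0013]
10.367 J [0.069  0.3536 1.6524 0.0252 1.1616 1.6352] p [0.5603 0.1151 0.2023] z [-0.0274  0.0213] yaw -0.31 F [0.31 1.23 0.99] tq [-0.033 -0.     0.006] op 0.661 T [ -0.1544 -42.1949 -21.0367   0.0578   0.0524  -0.0052]
```

```bash
python3 -m pendant '[[0,0,-0.004,0],[0,0,-0.01,0],[0,0,-0.012,0],[0,0,-0.012,0],[0,0,-0.012,0],[0,0,-0.012,0],[0,0,-0.012,0],[0,0,-0.012,0],[0,0,-0.008,0],[0,0,-0.004,0],[0,0,0,0],[0,0,0,0]]' >/dev/null;python3 st.py
python3 - <<'E'
from h import *
F=[]
for i in range(6):
    read_camera("top");F.append(np.r_[state()["contact_force"],state()["joint_torque"][1:3]])
print(np.round(F,2),np.mean(F,0))
E
```

```text
11.367 J [0.0644 0.2817 1.4836 0.0219 1.4064 1.6371] p [0.5617 0.1121 0.3081] z [-0.0314  0.0197] yaw -0.32 F [ 0.2  0.2 -0.9] tq [ 0.014 -0.055 -0.009] op 0.662 T [ -0.0014 -42.3003 -24.8446   0.1322   0.0897  -0.0017]
[[ 1.300e-01  9.700e-01 -1.240e+00 -4.158e+01 -2.432e+01]
 [ 8.900e-01  2.300e-01 -1.920e+00 -4.215e+01 -2.466e+01]
 [-5.500e-01  5.000e-02 -1.590e+00 -4.217e+01 -2.466e+01]
 [ 5.000e-02 -2.000e-02 -1.640e+00 -4.208e+01 -2.458e+01]
 [ 6.400e-01  3.400e-01 -1.920e+00 -4.199e+01 -2.452e+01]
 [ 5.000e-02 -4.400e-01 -2.150e+00 -4.191e+01 -2.447e+01]] [  0.19973146   0.18599369  -1.74356441 -41.98166072 -24.53578353]
```

```bash
python3 -m pendant '[[0,0,0.005,0],[0,0,0.01,0],[0,0,0.01,0],[0,0,0.01,0],[0,0,0.01,0],[0,0,0.01,0],[0,0,0.01,0],[0,0,0.01,0],[0,0,0.008,0],[0,0,0.005,0],[0,0,0.002,0],[0,0,0,0]]' >/dev/null;python3 st.py
```

```text
12.667 J [0.0683 0.3526 1.6544 0.0235 1.1775 1.6355] p [0.5546 0.1139 0.2023] z [-0.0441  0.0187] yaw -0.31 F [-1.14 -0.13  2.93] tq [-0.02  -0.03   0.038] op 0.661 T [ -0.0466 -40.692  -20.2355   0.1325   0.0057  -0.0132]
```

```bash
python3 -m pendant '[[0.001,0,-0.004,0],[0.003,-0.001,0,0],[0.002,0,0,0],[0,0,0,0]]' >/dev/null;python3 st.py
```

```text
13.0 J [0.0692 0.3571 1.6315 0.0234 1.1925 1.6368] p [0.5624 0.1149 0.2079] z [-0.0408  0.019 ] yaw -0.32 F [-0.08  0.08 -1.42] tq [ 0.027 -0.054  0.03 ] op 0.664 T [  0.0288 -43.5431 -21.7261   0.1275   0.1894  -0.0027]
```

```bash
python3 -m pendant '[[0,0,0.003,0],[0,0,0.002,0],[0,0,0.001,0],[0,0,0,0]]' >/dev/null;python3 st.py
```

```text
13.333 J [0.0694 0.3618 1.6393 0.0236 1.1776 1.6366] p [0.5629 0.1151 0.2023] z [-0.0384  0.0192] yaw -0.31 F [ 0.47 -0.32 -0.47] tq [-0.052 -0.01  -0.02 ] op 0.662 T [ -0.0255 -43.0051 -21.2521   0.1219   0.1455  -0.0012]
```

```bash
python3 -m pendant '[[0,0,0.001,0],[0,0,0.001,0],[0,0,0,0]]' >/dev/null;python3 st.py
```

```text
13.583 J [0.0696 0.3608 1.6401 0.0233 1.1764 1.6368] p [0.5628 0.1151 0.2026] z [-0.037  0.019] yaw -0.31 F [ 0.1   0.5  -1.83] tq [-0.062 -0.003 -0.033] op 0.664 T [  0.0046 -43.9378 -21.8496   0.1157   0.1691   0.0018]
```

```bash
python3 -m pendant '[[0,0,0.002,0],[0,0,0.002,0],[0,0,0.002,0]]' >/dev/null;python3 st.py
```

```text
13.833 J [0.0701 0.3598 1.643  0.0229 1.1711 1.6372] p [0.5627 0.1153 0.2021] z [-0.0335  0.0188] yaw -0.3 F [-3.76 -0.26 11.41] tq [-0.266  0.693 -0.124] op 0.665 T [ -0.2785 -36.5422 -19.3903   0.248   -1.2272  -0.0881]
```

```bash
python3 -m pendant '[[0,0,0,0],[0,0,0,0],[0,0,0,0],[0,0,0,0]]' 100 28 >/dev/null;python3 st.py; python3 -m pendant '[[0,0,0,0],[0,0,0,0]]'>/dev/null;python3 st.py
```

```text
14.167 J [0.0702 0.3584 1.6426 0.0231 1.1703 1.6372] p [0.5631 0.1154 0.2031] z [-0.0309  0.0191] yaw -0.3 F [0.51 0.66 0.16] tq [ 0.004 -0.01   0.012] op 0.911 T [  0.0204 -42.9097 -21.2687   0.1096   0.0854  -0.0019]
14.333 J [0.0701 0.3592 1.643  0.0231 1.1698 1.6372] p [0.563  0.1154 0.2024] z [-0.0317  0.0191] yaw -0.31 F [ 0.82 -0.51  0.2 ] tq [ 0.05   0.01  -0.057] op 0.996 T [  0.0104 -42.8481 -21.222    0.1089   0.0818  -0.002 ]
```

Released. Now I'll raise quickly, then check that the tin is standing where it was.

```bash
python3 -m pendant '[[0,0,-0.01,0],[0,0,-0.025,0],[0,0,-0.03,0],[0,0,-0.03,0],[0,0,-0.015,0],[0,0,0,0]]' >/dev/null;python3 st.py
cat > look.py <<'E'
import sys
from h import *
n="top"
p,d=read_camera(n);cv2.imwrite(f"pics/{sys.argv[1]}.png",p[:,:,::-1])
W=cloud(d.astype(float),get_calibration(n));Z=W[...,2]
m2=(Z>0.13)&(Z<.185)&(W[...,0]>.45)&(W[...,0]<.65)&(abs(W[...,1])<.4)
k,lab=cv2.connectedComponents(m2.astype(np.uint8))
for i in range(1,k):
    P=W[lab==i]
    if len(P)<100: continue
    zt=np.percentile(P[:,2],98);L=P[P[:,2]>np.median(P[P[:,2]>zt-.01][:,2])-.004]
    c,R=cv2.minEnclosingCircle(L[:,:2].astype(np.float32));print(len(P),zt.round(4),np.round(c,4),round(R,4))
E
python3 look.py t2
```

```text
14.833 J [0.0657 0.2871 1.4547 0.0213 1.4369 1.639 ] p [0.5659 0.113  0.3167] z [-0.0384  0.0186] yaw -0.31 F [ 0.32 -0.74 -0.22] tq [0.002 0.016 0.06 ] op 1.001 T [ -0.057  -40.5053 -23.4373   0.1034   0.4171  -0.0007]
1590 0.1747 [ 0.5552 -0.0407] 0.0314
1841 0.1747 [ 0.5531 -0.2198] 0.0322
```

View pics/t2.png

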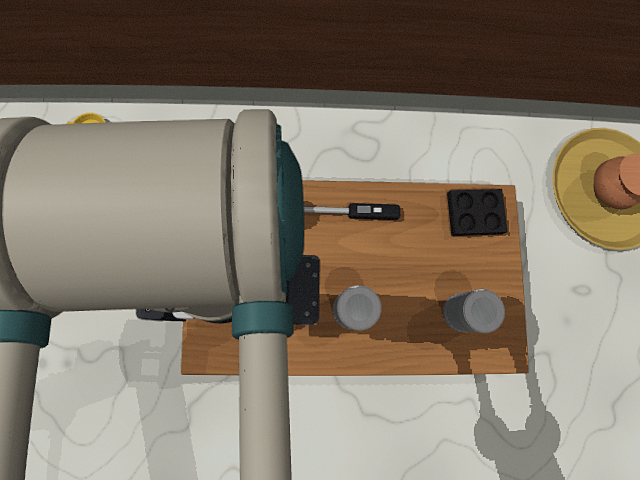

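```bash
python3 -m pendant '[[-0.02,0.01,0,0],[-0.02,0.01,0,0],[0,0.01,0,0],[0,0.01,0,0]]'>/dev/null;python3 st.py; python3 -m pendant '[[-0.02,0.01,0,0],[-0.02,0.01,0,0],[0,0.01,0,0],[0,0.01,0,0]]'>/dev/null;python3 st.py;  python3 -m pendant '[[0.006,0.01,0,0],[0.006,0.01,0,0],[0.006,0.01,0,0],[0.006,0.01,0,0],[0.006,0.01,0,0],[0.006,0.01,0,0],[0.006,0,0,0],[0.006,0,0,0],[0.006,0,0,0],[0.006,0,0,0],[0,0,0,0]]'>/dev/null;python3 st.py
```

```text
15.217 J [-0.003   0.2184  1.5606  0.0196  1.4067  1.5669] p [0.5233 0.0735 0.3126] z [-0.044   0.0194] yaw -0.13 F [ 0.41 -0.46  1.04] tq [ 0.031  0.03  -0.045] op 1.002 T [  1.5003 -37.6389 -23.3381   0.1504   0.3177   0.1984]
15.55 J [-0.091   0.1559  1.649   0.0151  1.386   1.4799] p [0.4837 0.0299 0.3097] z [-0.0477  0.0193] yaw -0.16 F [ 0.42 -0.32 -0.32] tq [-0.02  -0.084  0.052] op 0.998 T [  1.5685 -33.7027 -22.8015   0.1159   0.3685   0.2138]
16.467 J [-0.2034  0.271   1.5134  0.0103  1.4066  1.373 ] p [ 0.5561 -0.0408  0.3025] z [-0.0463  0.0199] yaw -0.4 F [-0.68 -0.44 -0.45] tq [ 0.042 -0.    -0.003] op 0.999 T [ -0.1716 -39.944  -23.5663   0.0754   0.1863   0.01  ]
```

```bash
python3 -m pendant '[[0.002,0.001,0.008,-0.4],[0.002,0.001,0.016,0],[0.002,0.001,0.018,0],[0.001,0,0.018,0],[0,0,0.018,0],[0,0,0.010,0],[0,0,0.002,0],[0,0,0,0]]'>/dev/null;python3 st.py;python3 look.py t3
```

```text
17.133 J [-0.1984  0.3423  1.6579  0.0116  1.1907  1.3597] p [ 0.5581 -0.0382  0.207 ] z [-0.0462  0.0203] yaw 0.49 F [-1.01  0.8   0.58] tq [ 0.021  0.002 -0.01 ] op 0.994 T [ -0.0524 -41.2201 -20.8411   0.0766   0.1395  -0.0012]
1634 0.1747 [0.5589 0.1165] 0.0317
```

```bash
python3 -m pendant '[[0.002,0.003,0.002,0.5],[0,0.001,0.001,0],[0,0,0,0]]'>/dev/null;python3 st.py; python3 -m pendant '[[0,0,0,0],[0,0,0,0],[0,0,0,0],[0,0,0,0],[0,0,0,0],[0,0,0,0],[0,0,0,0],[0,0,0,0]]' 50 28 >/dev/null;python3 st.py
```

```text
17.433 J [-0.2044  0.3464  1.6544  0.0113  1.186   1.3625] p [ 0.5612 -0.0423  0.2058] z [-0.0422  0.0194] yaw -0.01 F [-0.25 -0.48 -0.72] tq [ 0.031 -0.047 -0.022] op 1.002 T [  0.0134 -41.7566 -21.0771   0.073    0.1411  -0.0093]
18.1 J [-0.2046  0.3442  1.6518  0.0121  1.1863  1.3625] p [ 0.5623 -0.0425  0.208 ] z [-0.0375  0.0193] yaw -0.04 F [-0.11  0.64  0.74] tq [-0.007 -0.     0.004] op 0.656 T [ -0.1832 -41.8172 -21.1482   0.0195   0.153   -0.0036]
```

```bash
python3 -m pendant '[[0,0,-0.006,0],[0,0,-0.016,0],[0,0,-0.018,0],[0,0,-0.018,0],[0,0,-0.018,0],[0,0,-0.016,0],[0,0,-0.006,0],[0,0,0,0],[0,0,0,0]]'>/dev/null;python3 st.py
cat > wt.py <<'E'
from h import *
F=[]
for i in range(6):
    read_camera("scene");F.append(np.r_[state()["contact_force"],state()["joint_torque"][1:3]])
print(np.round(F,2)[:,2],np.mean(F,0))
E
python3 wt.py
```

```text
18.85 J [-0.2069  0.2816  1.4869  0.0093  1.4252  1.3633] p [ 0.5636 -0.0446  0.3071] z [-0.0491  0.0197] yaw -0.03 F [-0.61  0.23 -2.9 ] tq [ 0.034 -0.025 -0.039] op 0.657 T [ -0.     -42.6757 -25.0869   0.0839   0.2524  -0.0021]
[-1.81 -2.5  -3.28 -2.55 -2.48 -2.26] [-1.56602904e-01 -2.86670747e-02 -2.48019567e+00 -4.22770756e+01
 -2.46920443e+01]
```

```bash
python3 -m pendant '[[0.001,0,0.006,0],[0.001,0,0.014,0],[0.001,0,0.016,0],[0.001,0,0.016,0],[0.001,0,0.014,0],[0.001,0,0.010,0],[0.001,0,0.006,0],[0.001,0,0.003,0],[0,0,0,0]]'>/dev/null;python3 st.py
```

```text
19.9 J [-0.2023  0.353   1.6247  0.0102  1.2212  1.3658] p [ 0.5668 -0.0425  0.2129] z [-0.0541  0.0209] yaw -0.03 F [-0.15 -0.47 -1.91] tq [0.019 0.003 0.006] op 0.658 T [  0.0053 -43.7252 -22.1097   0.084    0.2026  -0.0003]
```

```bash
python3 -m pendant '[[-0.001,0,0.002,0],[-0.001,0,0.003,0],[0,0,0.002,0],[0,0,0,0]]'>/dev/null;python3 st.py
```

```text
20.233 J [-0.2028  0.353   1.6362  0.0101  1.2054  1.3651] p [ 0.5654 -0.0426  0.2087] z [-0.0499  0.0199] yaw -0.03 F [-0.24  0.28 -3.06] tq [ 0.011 -0.024  0.046] op 0.656 T [  0.0062 -43.6929 -22.0259   0.0751   0.3101   0.0016]
```

```bash
python3 -m pendant '[[0,0,0.002,0],[0,0,0.003,0]]'>/dev/null;python3 st.py
```

```text
20.4 J [-0.2026  0.3525  1.6393  0.0102  1.1988  1.3653] p [ 0.5657 -0.0425  0.2078] z [-0.0461  0.0192] yaw -0.03 F [-6.9   2.17 24.82] tq [ 0.004  1.515 -0.106] op 0.656 T [ -0.8254 -28.7421 -16.9301   0.1851  -2.764   -0.1263]
```

Firm contact, so the tin is standing. Releasing and rising.

```bash
python3 -m pendant '[[0,0,0,0],[0,0,0,0],[0,0,0,0],[0,0,0,0],[0,0,0,0],[0,0,0,0]]' 100 28 >/dev/null;python3 st.py; python3 -m pendant '[[0,0,-0.01,0],[0,0,-0.02,0],[0,0,-0.025,0],[0,0,-0.025,0],[0,0,-0.015,0],[0,0,0,0]]' >/dev/null;python3 st.py
```

```text
20.9 J [-0.2026  0.3491  1.6365  0.0104  1.1977  1.3652] p [ 0.5672 -0.0428  0.2107] z [-0.0388  0.0179] yaw -0.04 F [-0.67  0.43 -0.44] tq [0.095 0.028 0.015] op 0.995 T [  0.0128 -42.4549 -21.3992   0.0741   0.1441  -0.002 ]
21.4 J [-0.2044  0.2886  1.4705  0.0096  1.43    1.3659] p [ 0.5705 -0.0446  0.3095] z [-0.0445  0.0189] yaw -0.04 F [ 0.19 -0.18 -0.07] tq [ 0.017 -0.035  0.075] op 0.996 T [ -0.049  -40.1709 -23.0345   0.067    0.4886  -0.0028]
```

```bash
python3 -m pendant '[[0,0.010,-0.001,0],[0,0.020,-0.001,0],[0,0.025,-0.001,0],[0,0.025,-0.001,0],[0,0.025,-0.001,0],[0,0.025,-0.001,0],[0,0.02,-0.001,0],[0,0.01,0,0],[0,0.006,0,0],[0,0,0,0],[0,0,0,0]]' >/dev/null;python3 st.py; python3 look.py t4
```

```text
22.317 J [-0.4834  0.3531  1.3878 -0.0059  1.4632  1.0876] p [ 0.5665 -0.2209  0.3043] z [-0.058   0.0239] yaw 0.08 F [ 0.03 -0.62  0.1 ] tq [ 0.018 -0.053 -0.025] op 1.001 T [ -0.6453 -44.7685 -23.9803  -0.0706   0.2162  -0.0124]
1635 0.1747 [0.5589 0.1163] 0.0315
1591 0.1747 [ 0.558  -0.0408] 0.0314
374 0.1735 [ 0.5418 -0.2157] 0.0291
```

View pics/t4.png

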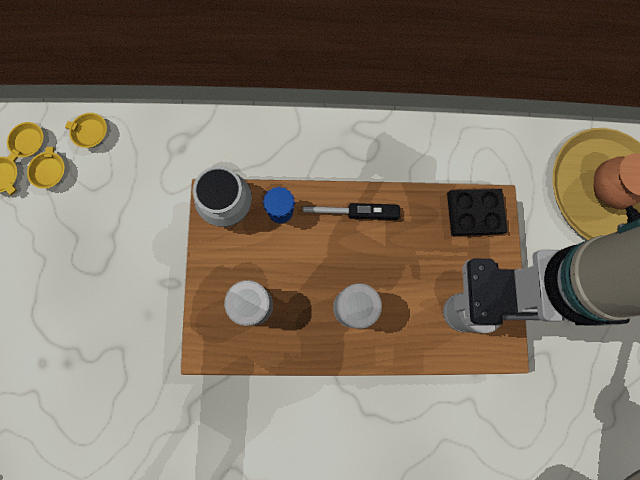

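```bash
python3 -m pendant '[[0,0.002,0.008,0],[0,0.001,0.016,0],[0,0,0.018,0],[0,0,0.018,0],[0,0,0.018,0],[0,0,0.012,0],[0,0,0.004,0],[0,0,0,0]]'>/dev/null;python3 st.py
```

```text
23.033 J [-0.4764  0.4056  1.5586 -0.0039  1.2387  1.0837] p [ 0.5612 -0.2127  0.2056] z [-0.0561  0.0248] yaw 0.73 F [-0.35  0.38  0.34] tq [0.099 0.063 0.042] op 0.995 T [ -0.1252 -45.4477 -21.4059   0.0236   0.1684  -0.0021]
```

```bash
python3 -m pendant '[[-0.001,0.004,0,0.7],[-0.001,0.004,0,0],[0,0.001,0,0],[0,0,0,0]]'>/dev/null;python3 st.py
```

```text
23.367 J [-0.4899  0.406   1.5528 -0.0049  1.2408  1.0816] p [ 0.5602 -0.2217  0.2075] z [-0.0533  0.0231] yaw 0.09 F [-0.21  0.41  0.39] tq [ 0.039 -0.003  0.026] op 1.001 T [  0.0427 -45.6101 -21.4757   0.0169   0.2466  -0.0104]
```

```bash
python3 -m pendant '[[-0.001,0,0.001,0],[0,0,0,0],[0,0,0,0],[0,0,0,0],[0,0,0,0],[0,0,0,0],[0,0,0,0],[0,0,0,0]]' 50 30 >/dev/null;python3 st.py;  python3 -m pendant '[[0,0,-0.006,0],[0,0,-0.016,0],[0,0,-0.018,0],[0,0,-0.018,0],[0,0,-0.018,0],[0,0,-0.016,0],[0,0,-0.006,0],[0,0,0,0],[0,0,0,0]]'>/dev/null;python3 st.py;python3 wt.py
```

```text
24.033 J [-0.4914  0.4029  1.5542 -0.0039  1.2385  1.0809] p [ 0.5598 -0.2221  0.2088] z [-0.0493  0.0222] yaw 0.03 F [ 0.11 -0.03  0.86] tq [ 0.008  0.031 -0.013] op 0.661 T [ -0.2271 -45.4108 -21.6244  -0.0112   0.1515  -0.0218]
24.783 J [-0.491   0.3524  1.3909 -0.0048  1.4692  1.0803] p [ 0.5621 -0.2234  0.3036] z [-0.0647  0.0292] yaw 0.06 F [-1.51  0.66 -4.69] tq [ 0.002 -0.106 -0.04 ] op 0.664 T [  0.0074 -48.1174 -25.8738   0.0138   0.4235  -0.0027]
[-4.31 -4.24 -4.12 -4.24 -4.32 -4.19] [ -0.30935294   0.31706275  -4.23583654 -47.6536876  -25.46896219]
```

```bash
python3 -m pendant '[[0,0,-0.006,0],[0,0,-0.01,0],[0,0,-0.012,0],[0,0,-0.01,0],[0,0,-0.006,0],[0,0,0,0],[0,0,0,0],[0,0,0,0],[0,0,0,0]]'>/dev/null;python3 st.py;python3 wt.py;python3 st.py;python3 look.py t5
python3 - <<'E'
from h import *
p,d=read_camera("scene");cv2.imwrite("pics/s5.png",p[:,:,::-1])
W=cloud(d.astype(float),get_calibration("scene"))
m=(abs(W[...,0]-.56)<.06)&(abs(W[...,1]+.22)<.033)&(W[...,2]>.1)
z=W[m][:,2];print("lowest z",np.percentile(z,[0,1,3,10]))
E
```

```text
25.833 J [-0.4906  0.3388  1.2966 -0.0047  1.5791  1.0802] p [ 0.565  -0.2247  0.3509] z [-0.0665  0.0302] yaw 0.07 F [ 0.86  0.58 -3.77] tq [-0.057 -0.023  0.006] op 0.667 T [  0.0001 -47.5486 -26.268    0.0143   0.4272  -0.0029]
[-4.7  -3.95 -4.52 -3.66 -3.75 -3.91] [ 3.82312258e-02  3.48421505e-01 -4.08198257e+00 -4.74236828e+01
 -2.61252609e+01]
26.133 J [-0.4906  0.3391  1.2965 -0.0047  1.5791  1.0802] p [ 0.5651 -0.2247  0.3507] z [-0.0667  0.0303] yaw 0.07 F [-0.06 -0.09 -3.91] tq [ 0.009 -0.029 -0.001] op 0.662 T [  0.0027 -47.3391 -26.062    0.0139   0.4392  -0.003 ]
1643 0.1747 [0.5594 0.1164] 0.0315
1592 0.1748 [ 0.5576 -0.041 ] 0.0317
lowest z [0.22227345 0.22623132 0.23171623 0.25161278]
```

View pics/s5.png

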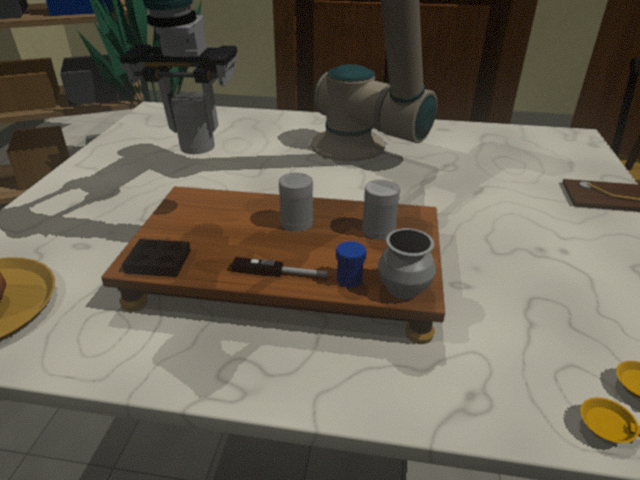

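Run:
```python
from cell import *
print(abs(state()["qvel"]).max(),state()["t"]);print(finish_job())
```

```text
0.004615274971765856 26.2333
the job is handed in; nothing more can be done
None
```

I lifted each tin about 10 cm, going left to right, and felt its weight. The rightmost is the heaviest, and I handed the job in at 26.2 s with the gripper still holding it up.

| Tin | Force reading | Approx. weight |
|---|---|---|
| Left | 1.7 N | 180 g |
| Middle | 2.5 N | 250 g |
| Right | 4.1–4.2 N | 420 g |

- **Held tin:** its bottom is about 14 cm above the chowki top. The arm was still when I handed in.
- **The other two tins:** the last top-camera check found both standing at their normal height, about 2–3 mm from where they started.
- **Bystanders:** they look unmoved in the pictures; I did not measure them again.
- **Tool tilt:** the tool slowly tilted during the moves, to about 4° by the end. About 1° of that came after the right tin was gripped, so by the tool readings that tin is within roughly 1–1.5° of upright. I could not correct the tilt with the moves available.
- **Setting down:** the left tin came down about 7 mm off at first, so I re-lifted it slightly and shifted it back. Releasing the middle tin took a push of about 25 N through the held tin.

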